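Bring a tripped bench switch box back into service

TASK

The switch box on the bench has tripped. With the closed fingertips, first push the popped-out breaker button (the black cap standing up on a white shank) fully home, then press the white-marked far end of the orange rocker fully down to switch the mains on, and then press the green start button right down and let it come back up. Keep off the red stop button, and do not pick up or disturb the things lying round the box.

Things in the scene. Friction and masses are not known exactly. Their poses are not given: they have to be found in the camera images.
- console: fixed grey switch box, 150 (x) x 212 (y) x 80 mm high, bolted down, with an aluminium top panel; origin at the centre of its underside, x across the panel away from the robot, y to the left, z up. The panel is level, 80 mm above the origin. Rocker in the middle of the panel; the two breakers at x = +36, y = +66 and -66 mm (either one on either side), green start and red stop buttons at x = -36, y = +66 and -66 mm (either way round)
- tripped_top (a point): centre of the top of the tripped breaker's cap: black cap of 25 mm diameter on a white shank, its top 26 mm above the panel when popped out and 16 mm when home. It moves straight down
- tripped_breaker (a joint): travel of the tripped breaker's button in m: 0 popped out, 0.010 fully home. It slides with about 4 N of friction and stays where it is left; it stops hard when home
- set_top (a point): centre of the top of the other breaker, which has not tripped: black cap of 25 mm diameter, its top 16 mm above the panel, no white showing; it does not move
- rocker_far_end (a point): point on the upper face of the rocker's far half, 20 mm from the pivot, at the white mark. The orange rocker is 30 mm wide (y) and 54 mm long (x), pivoting on a y axis 12 mm above the panel at the panel's centre. Off: near half level, far half rising; this point is then about 23 mm above the panel. On: far half level, this point about 16 mm above the panel; so it must go down about 7 to 8 mm. The axes turn with the rocker
- main_rocker (a joint): angle of the rocker in rad: 0 off, 0.40 fully on (far end down). It takes about 3 N at the far end and stays where it is left; it stops hard at both ends
- start_top (a point): centre of the top of the green start button, 29 mm diameter, 18 mm above the panel when up, in a grey collar; it moves straight down
- start_button (a joint): travel of the green button in m: 0 up, 0.006 fully down. It springs back by itself; about 2 N to start it, 6 N fully down
- stop_top (a point): centre of the top of the red stop button, 29 mm diameter, 18 mm above the panel, in a yellow collar; to be left alone
- stop_button (a joint): travel of the red stop button in m: 0 up, 0.006 fully down; a spring button like the green one
- tape_measure: bystander, only to be left alone: black tape measure, 44x90x69, standing to the right of the console (sizes in mm); loose; origin at the centre of its underside
- nail_box: bystander, only to be left alone: cardboard carton of nails, 50x85x42, at the right (sizes in mm); loose; origin at the centre of its underside
- battery_pack: bystander, only to be left alone: black drill battery, 68x112x60, left of the vice (sizes in mm); loose; origin at the centre of its underside
- pliers: bystander, only to be left alone: pliers with red handles lying flat, 60x175x12, right of the vice (sizes in mm); loose; origin at the centre of its underside
- screwdriver: bystander, only to be left alone: screwdriver with red handle, 29x206x29, lying at the right (sizes in mm); loose; origin at the centre of its underside
- spark_plug_box: bystander, only to be left alone: narrow blue upright carton, 26x26x85, on the right (sizes in mm); loose; origin at the centre of its underside

How it is judged:
On the way, in this order (a step that is already met when the one before it is completed fails the run):
1. the popped-out breaker is pushed home (value of joint tripped_breaker above 0.0085 m), for 0.2 s.
2. the rocker is pressed over to on (value of joint main_rocker above 0.33 rad and value of joint tripped_breaker above 0.0085 m), for 0.2 s.
3. the green start button is pressed down (value of joint start_button above 0.0045 m and value of joint main_rocker above 0.33 rad), for 0.1 s.
At the end, for the whole second after the job is handed in: The breaker button is home (at least 8.5 of its 10 mm), the rocker is on (at least 0.33 of 0.40 rad), the green and the red button are both up (within 1.5 mm), and every bystander is within 20 mm of where it started (all of step 2 and value of joint each of start_button, stop_button below 0.0015 m and distance of each of tape_measure, nail_box, battery_pack, pliers, screwdriver, spark_plug_box from where it was at the start of the episode below 0.02 m); the robot touches nothing.
It fails at once if the rocker is switched over while the breaker is still out (value of joint main_rocker above 0.2 rad and value of joint tripped_breaker below 0.007 m).
It fails at once if the green start button is pressed before the rocker is on (value of joint start_button above 0.003 m and value of joint main_rocker below 0.3 rad).
It fails at once if the red stop button is pressed (value of joint stop_button above 0.003 m).
It fails at once if a bystander is moved or lifted (distance of any of tape_measure, nail_box, battery_pack, pliers, screwdriver, spark_plug_box from where it was at the start of the episode above 0.02 m).
It also fails if it takes over 42 s, if anything falls off the work surface, if the arm or the gripper's body presses on something with over 40 N, if the wrist force passes 120 N, or if a joint passes its speed limit or range.

ROBOT

A 7-joint arm with a two-finger parallel gripper is mounted at the origin on a cart in front of the work surface, level with it; the furniture and walls round the work are solid. World frame = base frame: x ahead of the robot, y to its left, z up, the work surface at z = 0. Lengths are in m, angles in rad, forces in N, time in s.
With the tool pointing down it reaches from about 0.35 to 0.9 m from the base axis. Payload 8.1 kg.
Tool frame: the origin (TCP) lies at the very end of the fingers, on their centre line; the grasp point (between the pads) lies 19 mm behind it (arm.tcp_to_grasp is the z of the grasp point in the tool frame, in m); z points along the fingers, y is the line along which they close (so a half turn about z gives the same grasp; the last joint's range is limited). The gripper opens to 92 mm and grips with 3 to 60 N. Pads are 19 mm wide; open, the fingers measure 130 mm over their backs; the gripper's body (75 mm by 190 mm) begins 47 mm behind the grasp point.
Start: joints at [1.112, 0.434, 0.025, 1.573, -0.012, 1.134, -0.075], TCP at [0.218, -0.586, 0.227] pointing down, gripper open.
Joint ranges: [-2.62, 2.62], [-0.44, 2.09], [-1.27, 1.32], [0.08, 2.57], [-1.32, 4.46], [0.12, 2], [-2.74, 2.74]. Speed limits (rad/s): [2.22, 2.22, 3.01, 3.01, 3.14, 3.14, 3.14].

INTERFACE

Orientations are given as a rotation vector (axis times angle).
In Python, from cell import readout, vision, sign_off, arm gives the robot as it stands. The module is installed in compiled form; this text tells all that it offers.
- The arm moves only by the shell command python3 -m creep 'ROWS' [FORCE]. ROWS is JSON, a list of rows, each a list of 5 numbers: the shift along the tool's x, y, z in units of 4 cm (1.0 is 4 cm), then the turn about the tool's z in units of 4 degrees (1.0 is 4 degrees), then the opening, from 0 (shut) to 1 (fully open). A call has 1 to 12 rows; each row shifts and turns the commanded pose from where the row before left it, along the tool's axes as they then stand; what a row does not reach is not made up. A row lasts 1/8 s, in which the tool goes at most 62.5 mm and 10.7 degrees, less where a joint would pass 70% of its speed; a pose out of reach is approached as far as the arm can. A call with a number of a shift or a turn outside -1 to 1 is refused whole. A call with a gripper value outside its range is refused whole. The fingers move at their own pace and stop on an object; FORCE is the grip in N (left out, the last holds). Time passes only in rows, so rows that do not move let the fingers close. It gives the time, the measured TCP pose, the force, the opening and the grip force at its end, in the units of the state.
- readout.observe(): the state, without advancing time (a new reading comes with each control period).
- vision.get_image(name): name is "side" or "top"; returns a dict with "pixels" (420x560x3 uint8, blue, green, red), "z_map" (420x560 float32, m along the optical axis (not along the pixel's ray), 0 where there is no reading), "camera_matrix" (3x3 intrinsics, pixels), "position" and "rotation" of the camera in the world. Camera axes: x right, y up, looking along -z (the intrinsics and any distortion apply to the point x, -y, -z); pixel columns grow to the right and rows downward; lengths in m; the calibration is good to about 2 mm. A picture is of the moment at which its call begins.
- sign_off(): hands the job in; it is judged then, once.
The state is a dict: "clock": time; "joints": joint angles; "dq": joint speeds; "joint_efforts": joint torques, N m; "position": TCP position; "ee_rot": TCP orientation; "force": force on the tool from outside, world axes, zero at the start; "ft_torque": the same for the moment, N m; "width": opening from 0.0 (shut) to 1.0 (fully open); "gripper_force": force on a finger pad.
Only numpy, scipy, OpenCV 4.12 (cv2) and the standard library are available. Lean on these libraries where they do the work, as an engineer would, in place of code of your own. Each camera call takes 0.05 s, during which the arm holds its last target. There are 200 camera calls.

## Working session

There is one attempt and no reset: what is moved stays moved. The work goes in short steps, Python scripts to look and compute and a shell command to move; the robot and the scene stay as the last step left them, time stands still between calls to the robot, and variables do not carry over. Pictures are saved under pics/ and viewed, at most 10 in all, crops included, and the job is handed in when it is done.

```bash
mkdir -p pics
cat > h.py <<'E'
import numpy as np, cv2
from cell import readout, vision
def cloud(d):
    z=d["z_map"]; K=np.array(d["camera_matrix"]); v,u=np.mgrid[:z.shape[0],:z.shape[1]]
    p=np.stack([(u-K[0,2])/K[0,0]*z,-(v-K[1,2])/K[1,1]*z,-z],-1)
    R=np.array(d["rotation"])
    if R.size==3: R=cv2.Rodrigues(R)[0]
    return p@R.T+np.array(d["position"])
E
python3 - <<'E'
from h import *
s=readout.observe(); print({k:np.round(v,3) for k,v in s.items()})
for n in("top","side"):
    d=vision.get_image(n); cv2.imwrite(f"pics/{n}0.png",d["pixels"]); np.save(n+"0.npy",cloud(d)); print(n,d["position"],d["rotation"],d["camera_matrix"],d.keys())
E
```

```text
{'clock': np.float64(0.0), 'joints': array([ 1.112,  0.435,  0.025,  1.574, -0.012,  1.134, -0.075]), 'dq': array([ 0.002, -0.001,  0.001,  0.001,  0.   ,  0.001,  0.   ]), 'joint_efforts': array([-1.0000e-03, -6.6786e+01,  9.8500e-01, -3.1446e+01, -6.1000e-02,
        4.3000e-02,  0.0000e+00]), 'position': array([ 0.217, -0.585,  0.226]), 'ee_rot': array([-3.091e+00, -5.550e-01,  1.000e-03]), 'force': array([-0.166,  0.401, -0.497]), 'ft_torque': array([0.02 , 0.02 , 0.004]), 'gripper_force': np.float64(0.0), 'width': np.float64(1.0)}
top [ 0.45802031 -0.28338984  1.03540916] [ 0.08154606 -0.0514771  -1.5991123 ] [[401.51819849   0.         277.31482348]
 [  0.         401.51819849 206.12581909]
 [  0.           0.           1.        ]] dict_keys(['pixels', 'z_map', 'camera_matrix', 'position', 'rotation'])
side [ 0.05943112 -1.1525075   0.85089947] [ 0.89421344 -0.20068941 -0.461325  ] [[524.71676535   0.         281.06958811]
 [  0.         524.71676535 206.21034027]
 [  0.           0.           1.        ]] dict_keys(['pixels', 'z_map', 'camera_matrix', 'position', 'rotation'])
```

View pics/top0.png

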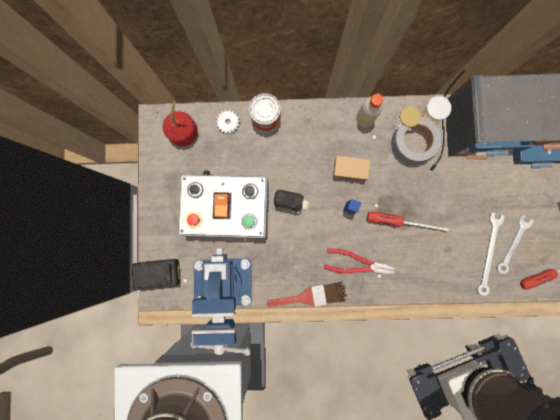

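View pics/side0.png

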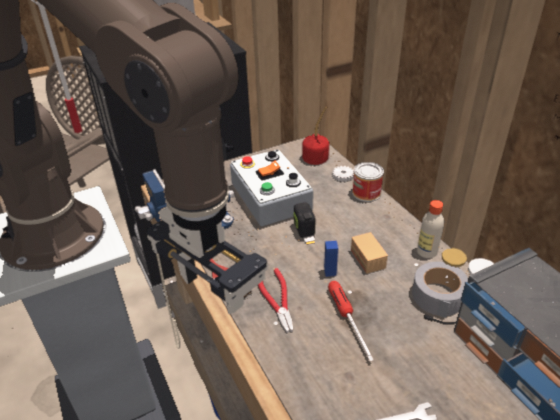

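The console is at top-image (223,206), with red at (194,220), green at (249,221) and breakers at (195,189) and (250,190). The vice stands in front of the console, near (220,290). Next I'll measure them and find which breaker is popped out.

Run:
```python
from h import *
T=np.load("top0.npy"); S=np.load("side0.npy")
im=cv2.imread("pics/top0.png"); im2=cv2.imread("pics/side0.png")
a=cv2.resize(im[165:250,165:285],None,fx=6,fy=6,interpolation=cv2.INTER_CUBIC)
b=cv2.resize(im2[135:225,215:325],None,fx=5,fy=5,interpolation=cv2.INTER_CUBIC)
cv2.imwrite("pics/c_top.png",a); cv2.imwrite("pics/c_side.png",b)
P=T[150:260,160:290].reshape(-1,3)
m=(abs(P[:,2]-.08)<.006)
print("panel n",m.sum(),np.median(P[m],0)); q=P[m][:,:2].astype(np.float32); print(cv2.minAreaRect(q))
C=np.array(cv2.minAreaRect(q)[0])
for n,X in(("T",T),("S",S)):
    X=X.reshape(-1,3)
    k=(abs(X[:,0]-C[0])<.09)&(abs(X[:,1]-C[1])<.12)&(X[:,2]>.089)&(X[:,2]<.13)
    g=X[k]
    lab=np.zeros((300,300),np.uint8)
    ij=((g[:,:2]-C)/.001+150).astype(int); lab[ij[:,0],ij[:,1]]=1
    lab=cv2.dilate(lab,np.ones((5,5)))
    nn,L=cv2.connectedComponents(lab); l=L[ij[:,0],ij[:,1]]
    for i in range(1,nn):
        h=g[l==i]
        if len(h)>15: 
            zz=np.percentile(h[:,2],85); t=h[h[:,2]>zz-.004]
            print(n,len(h),"z85",zz.round(4),"max",h[:,2].max().round(4),"ctr",t[:,:2].mean(0).round(4),((t[:,:2].min(0)+t[:,:2].max(0))/2).round(4))
# height map around whole scene near path
X=np.vstack([T.reshape(-1,3),S.reshape(-1,3)])
for x0 in np.arange(.15,.8,.05):
    print(round(x0,2),[int(1000*np.percentile(k[:,2],99)) if len(k:=X[(X[:,0]>=x0)&(X[:,0]<x0+.05)&(X[:,1]>=y0)&(X[:,1]<y0+.05)&(X[:,2]<.6)])>3 else -1 for y0 in np.arange(-.5,.25,.05)])
```

```text
panel n 4038 [ 0.54349967 -0.13730081  0.08046642]
((0.5172203779220581, -0.13307997584342957), (0.20852413773536682, 0.20018112659454346), 86.93426513671875)
T 120 z85 0.0993 max 0.1029 ctr [ 0.5041 -0.1978] [ 0.5036 -0.1982]
T 122 z85 0.0995 max 0.1022 ctr [ 0.5121 -0.0665] [ 0.5122 -0.0667]
T 298 z85 0.1038 max 0.1102 ctr [ 0.56   -0.1347] [ 0.5502 -0.1352]
T 99 z85 0.1077 max 0.1101 ctr [ 0.5764 -0.2017] [ 0.5766 -0.2018]
T 97 z85 0.098 max 0.0992 ctr [ 0.5841 -0.0704] [ 0.5842 -0.0705]
S 86 z85 0.098 max 0.0997 ctr [ 0.5044 -0.201 ] [ 0.5047 -0.2006]
S 71 z85 0.0978 max 0.0997 ctr [ 0.5114 -0.0699] [ 0.5119 -0.0683]
S 179 z85 0.102 max 0.1075 ctr [ 0.5587 -0.1389] [ 0.5559 -0.1376]
S 80 z85 0.106 max 0.1078 ctr [ 0.5759 -0.2052] [ 0.5758 -0.2052]
S 51 z85 0.0961 max 0.099 ctr [ 0.5837 -0.0727] [ 0.5847 -0.0724]
0.15 [336, -1, -1, -1, -1, -1, -2, 83, 0, -1, 0, -2, 1, -2, -794]
0.2 [337, -1, -1, -1, -1, -1, 151, 152, 152, 40, -42, -794, -797, -797, -797]
0.25 [4, 3, 16, 13, 12, 13, 151, 152, 152, 3, 3, 3, -398, -796, -798]
0.3 [3, 15, 18, 16, 15, 13, 153, 153, 154, 13, 40, 43, -1, -1, -1]
0.35 [15, 14, 13, 3, 4, 4, 103, 146, 114, 59, 64, 63, -1, -1, -1]
0.4 [13, 14, 13, 4, 4, 4, 97, 116, 104, 45, 63, 61, -1, -1, -1]
0.45 [4, 4, 3, 4, 4, 96, 98, 83, 93, 83, 5, 4, -1, -1, -1]
0.5 [87, 87, 4, 69, 66, 99, 99, 99, 100, 86, 5, 4, -1, -1, -1]
0.55 [4, 4, 4, 69, 68, 107, 107, 107, 98, 84, 4, 4, -1, -1, -1]
0.6 [45, 45, 4, 4, 4, 82, 82, 83, 84, 83, 4, 4, -1, -1, -1]
0.65 [44, 45, 4, 4, 4, 4, 4, 4, 4, 4, 4, 4, -1, -1, -1]
0.7 [96, 4, 4, 4, 75, 76, 13, 16, 62, 105, 65, 4, -1, -1, -1]
0.75 [144, 4, 4, 4, 78, 79, 17, 17, 64, 174, 67, 4, -1, -1, -1]
```

View pics/c_side.png

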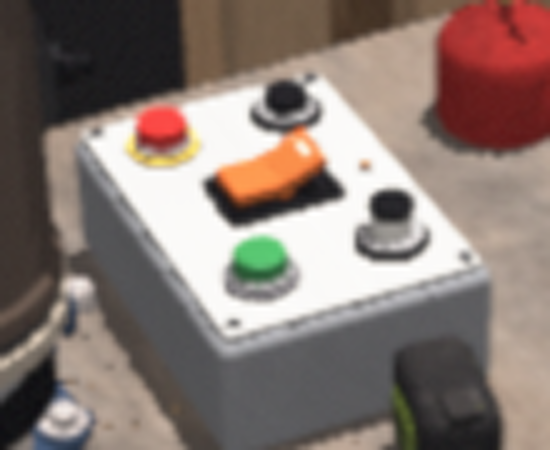

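View pics/c_top.png

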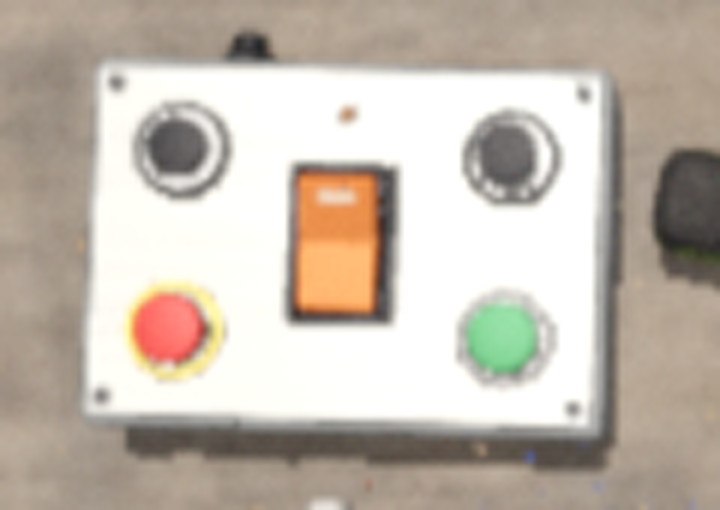

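The tripped breaker is the far right one: white shank at c_side (393,220), top at about z 0.106, xy about (0.576, -0.2035). Green is near (0.504, -0.1995), the rocker centre near (0.544, -0.1355), and the console yaw is about -3.3°. I'll turn to match it and close the fingers first.

```bash
python3 -m creep '[[0,0,0,1,0],[0,0,0,1,0],[0,0,0,1,0],[0,0,0,1,0],[0,0,0,1,0],[0,0,0,1,0],[0,0,0,0,0],[0,0,0,0,0]]' 20
cat > go.py <<'E'
import sys
from h import *
s=readout.observe(); R=cv2.Rodrigues(np.array(s["ee_rot"]))[0]; t=np.array([float(v) for v in sys.argv[1:4]])
print("t",s["clock"],"p",np.round(s["position"],4),"yaw",np.degrees(np.arctan2(R[1,0],R[0,0])).round(2),"tilt",R[2].round(3),"F",np.round(s["force"],2),"w",s["width"],"units",np.round(R.T@(t-s["position"])/.04,2))
E
python3 go.py .576 -.2035 .18
```

```text
clock: 1.1
position: [0.2177, -0.5857, 0.2265]
ee_rot: [-3.14, 0.097, 0.0]
force: [-0.2, 0.9, -0.7]
width: 0.175
gripper_force: 0.0
t 1.1 p [ 0.2177 -0.5857  0.2265] yaw -3.52 tilt [-0. -0. -1.] F [-0.24  0.87 -0.68] w 0.1751808066413045 units [  8.35 -10.09   1.16]
```

```bash
python3 -m creep '[[0.83,-1,0,0,0],[0.83,-1,0,0,0],[0.83,-1,0,0,0],[0.83,-1,0,0,0],[0.83,-1,0,0,0],[0.83,-1,0,0,0],[0.83,-1,0,0,0],[0.83,-1,0,0,0],[0.83,-1,0,0,0],[0.83,-1,0,0,0],[0,0,0,0,0],[0,0,0,0,0]]'; python3 go.py .576 -.2035 .125
```

```text
clock: 2.6
position: [0.5739, -0.2082, 0.2265]
ee_rot: [3.139, -0.098, -0.001]
force: [0.7, -0.6, 0.3]
width: 0.002
gripper_force: 0.0
t 2.6 p [ 0.5739 -0.2082  0.2265] yaw -3.58 tilt [-0.001  0.001 -1.   ] F [ 0.7  -0.57  0.27] w 0.002200619560858661 units [ 0.05 -0.12  2.54]
```

```bash
python3 -m creep '[[0.05,-0.12,0.6,0,0],[0,0,0.7,0,0],[0,0,0.7,0,0],[0,0,0.5,0,0],[0,0,0,0,0],[0,0,0,0,0]]'; python3 go.py .576 -.2035 .096
python3 - <<'E'
from h import *
d=vision.get_image("side"); e=vision.get_image("top")
a=cv2.resize(d["pixels"][120:230,205:330],None,fx=4,fy=4,interpolation=cv2.INTER_CUBIC)
b=cv2.resize(e["pixels"][160:250,165:290],None,fx=4,fy=4,interpolation=cv2.INTER_CUBIC)
w=min(a.shape[1],b.shape[1]); o=np.hstack([cv2.resize(a,(400,440)),cv2.resize(b,(400,440))]); cv2.imwrite("pics/m1.png",o)
E
```

```text
clock: 3.35
position: [0.5766, -0.2042, 0.1277]
ee_rot: [3.139, -0.101, 0.002]
force: [-0.4, -0.2, -0.0]
width: 0.004
gripper_force: 0.0
t 3.35 p [ 0.5766 -0.2042  0.1277] yaw -3.7 tilt [ 0.001  0.001 -1.   ] F [-0.41 -0.15 -0.01] w 0.003938425503418915 units [-0.02 -0.02  0.79]
```

View pics/m1.png

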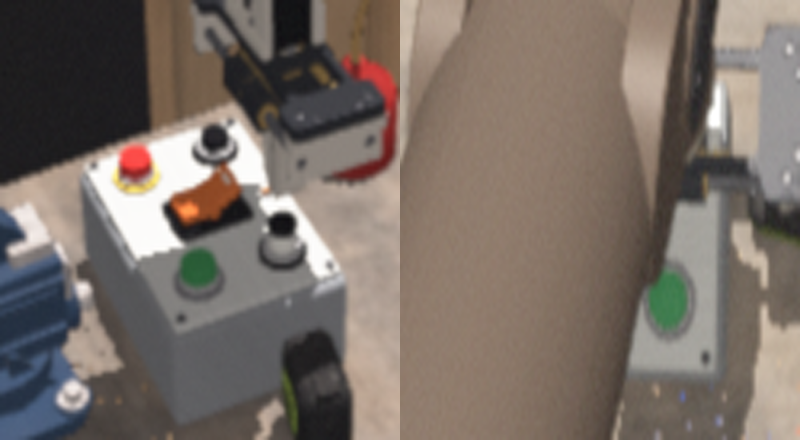

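In the side half of the picture, the fingertips (287,185) sit just above the tripped cap (281,222) and nothing is touched. Now I'll press.

```bash
python3 -m creep '[[0,0,0.3,0,0],[0,0,0.2,0,0],[0,0,0.15,0,0],[0,0,0.1,0,0],[0,0,0.05,0,0],[0,0,0,0,0],[0,0,0,0,0]]'; python3 go.py .576 -.2035 .096
```

```text
clock: 4.32
position: [0.5765, -0.2029, 0.096]
ee_rot: [3.14, -0.099, 0.001]
force: [-6.4, 1.6, 15.3]
width: 0.006
gripper_force: 8.0
t 4.325 p [ 0.5765 -0.2029  0.096 ] yaw -3.62 tilt [ 0.  0. -1.] F [-6.43  1.64 15.28] w 0.005584936740212928 units [-0.01  0.01  0.  ]
```

15 N at z 0.096 means it has hit the hard stop. I'll add a small extra push, then lift.

```bash
python3 -m creep '[[0,0,0.03,0,0],[0,0,0,0,0],[0,0,0,0,0]]'; python3 go.py .576 -.2035 .096;  python3 -m creep '[[0,0,-0.4,0,0],[0,0,-0.5,0,0],[0,0,-0.4,0,0],[0,0,0,0,0],[0,0,0,0,0]]'; python3 go.py .564 -.137 .12
python3 - <<'E'
from h import *
X=cloud(vision.get_image("side")).reshape(-1,3)
for n,c in(("trip",(.576,-.2035)),("rock",(.564,-.137))):
    k=X[np.hypot(X[:,0]-c[0],X[:,1]-c[1])<.012]; k=k[k[:,2]<.115]; print(n,len(k),np.percentile(k[:,2],[50,90]))
E
```

```text
clock: 4.7
position: [0.5766, -0.203, 0.0958]
ee_rot: [3.14, -0.099, 0.001]
force: [-8.1, 2.1, 26.6]
width: 0.004
gripper_force: 12.8
t 4.7 p [ 0.5766 -0.203   0.0958] yaw -3.63 tilt [ 0.001  0.    -1.   ] F [-8.14  2.11 26.57] w 0.004298515327298086 units [-0.01  0.01 -0.01]
clock: 5.32
position: [0.5762, -0.2029, 0.1449]
ee_rot: [-3.14, 0.099, 0.001]
force: [-0.7, -0.3, -0.8]
width: 0.002
gripper_force: 0.0
t 5.325 p [ 0.5762 -0.2029  0.1449] yaw -3.62 tilt [-0.001 -0.    -1.   ] F [-0.71 -0.35 -0.82] w 0.002401227381650318 units [-0.41 -1.62  0.62]
trip 61 [0.09390269 0.09629969]
rock 57 [0.09902611 0.103822  ]
```

The breaker is home, with its top now at about 0.096. Next is the rocker's far end.

```bash
python3 -m creep '[[-0.2,-0.8,0,0,0],[-0.2,-0.82,0,0,0],[0,0,0.4,0,0],[0,0,0.4,0,0],[0,0,0.2,0,0],[0,0,0.15,0,0],[0,0,0.05,0,0],[0,0,0,0,0],[0,0,0,0,0]]'; python3 go.py .564 -.137 .096
```

```text
clock: 6.5
position: [0.5641, -0.1373, 0.0975]
ee_rot: [3.14, -0.099, -0.002]
force: [0.7, -0.8, 0.2]
width: 0.001
gripper_force: 0.3
t 6.5 p [ 0.5641 -0.1373  0.0975] yaw -3.63 tilt [-0.001  0.    -1.   ] F [ 0.65 -0.84  0.21] w 0.0014611232580514749 units [-0.   -0.01  0.04]
```

```bash
python3 -m creep '[[0,0,0.05,0,0],[0,0,0,0,0],[0,0,0,0,0]]'; python3 -m creep '[[0,0,0.03,0,0],[0,0,0,0,0],[0,0,0,0,0]]'
```

```text
clock: 6.88
position: [0.5644, -0.1374, 0.0963]
ee_rot: [3.14, -0.099, -0.0]
force: [-3.6, -0.4, 9.0]
width: 0.004
gripper_force: 5.1
clock: 7.25
position: [0.5645, -0.1374, 0.0961]
ee_rot: [3.14, -0.099, 0.001]
force: [-7.5, 1.1, 21.3]
width: 0.005
gripper_force: 10.6
```

The rocker is at its hard stop: 21 N at z 0.096. I'll lift, move over to above green and look.

```bash
python3 -m creep '[[0,0,-0.4,0,0],[0,0,-0.5,0,0],[0,0,-0.3,0,0],[0,0,0,0,0],[-0.8,0.7,0,0,0],[-0.8,0.7,0,0,0],[0,0.1,0,0,0],[0,0,0,0,0],[0,0,0,0,0]]'; python3 go.py .504 -.1995 .1
python3 - <<'E'
from h import *
d=vision.get_image("side"); cv2.imwrite("pics/m2.png",cv2.resize(d["pixels"][110:230,205:330],None,fx=4,fy=4,interpolation=cv2.INTER_CUBIC))
X=cloud(d).reshape(-1,3)
for n,c in(("trip",(.576,-.2035)),("rockfar",(.564,-.137)),("rocknear",(.524,-.134)),("green",(.504,-.1995))):
    k=X[np.hypot(X[:,0]-c[0],X[:,1]-c[1])<.012]; k=k[k[:,2]<.115]
    if len(k): print(n,len(k),np.percentile(k[:,2],[50,90]))
E
```

```text
clock: 8.38
position: [0.4978, -0.1921, 0.1421]
ee_rot: [-3.14, 0.097, -0.0]
force: [0.3, -1.2, -0.9]
width: 0.006
gripper_force: 0.0
t 8.375 p [ 0.4978 -0.1921  0.1421] yaw -3.53 tilt [ 0.    -0.001 -1.   ] F [ 0.31 -1.2  -0.85] w 0.006235005324888881 units [0.17 0.18 1.05]
trip 65 [0.09372996 0.09645384]
rockfar 40 [0.09356919 0.09594326]
rocknear 37 [0.08140099 0.08371404]
green 54 [0.09654949 0.09840333]
```

View pics/m2.png

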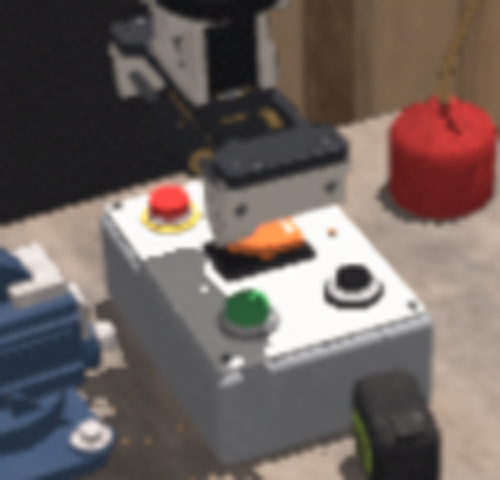

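The breaker cap is down at (354,280) and the rocker's far end is level. The fingertips are near the green button (246,305). I'll centre them and press.

```bash
python3 -m creep '[[0.17,0.18,0,0,0],[0,0,0.4,0,0],[0,0,0.4,0,0],[0,0,0.25,0,0],[0,0,0.12,0,0],[0,0,0.05,0,0],[0,0,0,0,0],[0,0,0,0,0]]'; python3 go.py .504 -.1995 .092
```

```text
clock: 9.43
position: [0.5035, -0.2008, 0.0939]
ee_rot: [3.14, -0.099, 0.001]
force: [-2.8, 1.4, 4.7]
width: 0.008
gripper_force: 2.3
t 9.425 p [ 0.5035 -0.2008  0.0939] yaw -3.62 tilt [ 0.001  0.    -1.   ] F [-2.8   1.37  4.69] w 0.007651631220171311 units [ 0.01 -0.03  0.05]
```

```bash
python3 -m creep '[[0,0,0.06,0,0],[0,0,0,0,0],[0,0,0,0,0]]';python3 -m creep '[[0,0,0.04,0,0],[0,0,0,0,0],[0,0,0,0,0]]'
```

```text
clock: 9.8
position: [0.5037, -0.2009, 0.0922]
ee_rot: [3.14, -0.099, 0.002]
force: [-5.5, 1.6, 13.4]
width: 0.004
gripper_force: 6.6
clock: 10.18
position: [0.5038, -0.2009, 0.0919]
ee_rot: [3.139, -0.1, 0.003]
force: [-10.0, 3.4, 28.6]
width: 0.002
gripper_force: 14.5
```

Green is fully down: 28 N against the stop at z 0.092. I'll lift clear and check.

```bash
python3 -m creep '[[0,0,-0.4,0,0],[0,0,-0.6,0,0],[0,0,-1,0,0],[0,0,-1,0,0],[0,0,-0.5,0,0],[0,0,0,0,0],[0,0,0,0,0],[0,0,0,0,0]]'
python3 - <<'E'
from h import *
d=vision.get_image("side"); cv2.imwrite("pics/m3.png",d["pixels"])
X=cloud(d).reshape(-1,3)
for n,c in(("trip",(.576,-.2035)),("rockfar",(.564,-.137)),("rocknear",(.524,-.134)),("green",(.504,-.1995)),("red",(.512,-.0675))):
    k=X[np.hypot(X[:,0]-c[0],X[:,1]-c[1])<.012]; k=k[k[:,2]<.115]
    if len(k): print(n,len(k),np.percentile(k[:,2],[50,90]))
E
```

```text
clock: 11.18
position: [0.5028, -0.2006, 0.2283]
ee_rot: [-3.14, 0.099, 0.003]
force: [-1.2, 0.3, -0.6]
width: 0.005
gripper_force: 0.0
trip 55 [0.09420277 0.09671763]
rockfar 38 [0.09393744 0.09652925]
rocknear 70 [0.08351079 0.10472375]
green 63 [0.09642248 0.09833497]
red 42 [0.09606674 0.0982835 ]
```

View pics/m3.png

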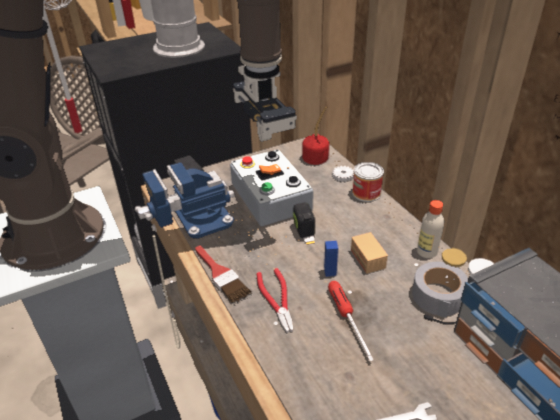

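The gripper is clear at (275,120). Breaker is home at (293,181), rocker on, green (267,187) and red (247,160) are up, and the bystanders look undisturbed.

```bash
python3 -c "
from cell import sign_off
print(sign_off())"
```

```text
the job is handed in; nothing more can be done
None
```

I pushed the breaker home, switched the rocker on, and pressed the green button, which came back up; red and the bystanders look undisturbed, and the job was handed in after about 11 s of robot time (no verdict was returned).

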